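# Hang the cleaned vial basket on the drip stand

### The arm

A 6-joint arm with a two-finger parallel gripper is mounted at the origin on the work surface. World frame = base frame: x ahead of the robot, y to its left, z up, the work surface at z = 0. Lengths are in m, angles in rad, forces in N, time in s.
With the tool pointing down it reaches from about 0.325 to 0.775 m from the base axis. Payload 5.5 kg.
Tool frame: the origin (TCP) lies on the centre line of the jaws, within the pads' length; the fingertips stand 19 mm ahead of it and the grasp point (between the pads) is the TCP; z points along the fingers, y is the direction in which the jaws open and shut (so a half turn about z gives the same grasp; the last joint's range is limited). The gripper opens to 88 mm and grips with 3 to 60 N. Pads are 20 mm wide; open, the fingers measure 115 mm over their backs; the gripper's body (75 mm by 178 mm) begins 61 mm behind the grasp point.
Start: joints at [-0.057, 0.091, 1.231, -0, 1.82, -0.057], TCP at [0.6, -0, 0.242] pointing down, gripper open.
Joint ranges: [-2.87, 2.87], [-0.86, 2.18], [0.17, 2.46], [-1.51, 4.65], [0.06, 2.69], [-2.65, 2.65]. Speed limits (rad/s): [2.57, 2.57, 3.01, 3.14, 3.14, 3.14].

### API

Orientations are given as a 3x3 rotation matrix whose columns are the frame's x, y, z axes.
In Python, from rig import sensors, grab_frame, robot gives the robot as it stands.
- The arm moves only by the tool servo_tool, never from a script. Its argument "targets" is a list of rows, each a list of 4 numbers: the shift along the tool's x, y, z in mm, then the turn about the tool's z in degrees. In form: [[x, y, z, roll], ...]. A call has 1 to 20 rows; each row shifts and turns the commanded pose from where the row before left it, along the tool's axes as they then stand; what a row does not reach is not made up. A row lasts 1/10 s, in which the tool goes at most 50 mm and 8.59 degrees, less where a joint would pass 70% of its speed; a pose out of reach is approached as far as the arm can. A call with a gripper value outside its range is refused whole. "grip" is the gripper's target within -1 to 1 (fully open at 1, half-way at 0, shut at -1), set as the call begins (left out, the last holds). The fingers move at their own pace and stop on an object; "newtons" is the grip in N (left out, the last holds). Time passes only in rows, so rows that do not move let the fingers close. It gives the time, the measured TCP pose, the force and the opening at its end, in the units of the state.
- sensors.read_state(): the state, without advancing time (a new reading comes with each control period).
- grab_frame(name): name is "scene" or "side" or "wrist"; returns a dict with "color" (384x512x3 uint8, blue, green, red), "range_z" (384x512 float32, m along the optical axis (not along the pixel's ray), 0 where there is no reading), "K" (3x3 intrinsics, pixels), "dist_coeffs" ([k1, k2, p1, p2, k3] as OpenCV has them; the pictures are not rectified), "R" (3x3) and "t" (3): a world point X has camera coordinates R X + t; the wrist camera has in their place "T_tool_cam" (4x4, takes a point from camera to tool coordinates, whose origin is the TCP and whose axes are the flange's). Camera axes: x right, y down, z forward; pixel columns grow to the right and rows downward; lengths in m; the calibration is good to about 2 mm. A picture is of the moment at which its call begins: read the wrist's pose just before it.
- robot.job_done(): hands the job in, once; it reports no verdict.
The state is a dict: "time_s": time; "joints": joint angles; "qd": joint speeds; "tau": joint torques, N m; "position": TCP position; "orientation": TCP orientation; "wrist_force": force on the tool from outside, world axes, zero at the start; "ft_torque": the same for the moment, N m; "grip_width": finger opening in m.
Only numpy, scipy, OpenCV 4.12 (cv2) and the standard library are available. Lean on these libraries where they do the work, as an engineer would, in place of code of your own. Each camera call takes 0.05 s, during which the arm holds its last target. There are 200 camera calls.

### The job

Swing the folded handle of the wire basket up until it stands upright, lift the basket out of its tray by the handle, and hang it on the two-pronged drip stand with the handle's bar fully home in the notches at the back of both prongs. Be gentle: feel for where the prongs take the weight before you let go, without dropping the basket even a few millimetres or forcing it down or back; do not press the basket hard into its tray, keep it from tipping, and leave the glassware standing about undisturbed.

Things in the scene. Friction and masses are not known exactly. Their poses are not given: they have to be found in the camera images.
- basket: Steel wire basket, 90 mm (its x) by 120 mm (y) by 75 mm high, holding capped vials that stay in it below its rim; 0.3 to 0.6 kg. Origin: centre of its underside. Its x axis points from the side where the handle lies folded to the opposite side, z up. It starts standing loose in the tray.
- bail (a joint): Angle of the basket's swing handle, rad: 0 folded, level, sticking out to the basket's -x; 1.57 straight up; 1.75 its stop just past upright; near upright it stays, lower it falls back; pushing on at the stop tips the basket. Hinge axis along the basket's y, above its centre, 67 mm over its underside; turns easily (fingertip force under 2 N). The hanging basket swings freely on it.
- bail_bar (a point): Middle of the handle's bar: steel, 6 mm diameter, 140 mm long along the basket's y (the point's y), 95 mm from the hinge axis; 6 mm arms join its ends to the hinge, 70 mm either side of the middle, outside the basket. Folded, the bar lies 50 mm out from the basket's wall with free space under it down to the bench and the tray's rim.
- tray: White plastic drain tray, 130 mm (its x) by 176 mm (its y), rim 12 mm high, walls 4 mm thick, inner floor 4 mm above the bench, fixed to the bench. Origin: centre of its underside.
- stand: Drip stand fixed to the bench. Origin: on the bench, straight below the notches, midway between the prongs; x points from the notches back to the rod, z up. Base plate 190 x 150 x 8 mm. Two level aluminium prongs point to its -x, 8 mm wide, 10 mm thick below the notch floor, centred 42 mm either side of the middle, 76 mm free between them; a cross-plate joins them at x = 85 to 95 mm.
- notch_max (a point): Fixed point of the stand, 230 mm straight above its origin: the highest place of the notch floors. The prongs' bracket is clamped to the rod and its height is not measured: the notch floors lie anywhere from 0 to 30 mm below this point, different every time; find them by feel or by sight.
- rod_top (a point): Top of the stand's steel rod, 16 mm diameter, 115 mm behind the notches, 270 mm above the bench. Outline of each prong's top from its free end, x in the stand's frame, heights above the notch floor: upturned lip x -46 to -40 mm, 17 high; level run -40 to -6, 5 high; notch -6 to +6, 0; back stop +6 to +14, 20 high. Behind that, level with the notch floor to the cross-plate (6 high).
- beaker: Small glass beaker, 48 mm diameter, 58 mm high, loose; leave it alone. Origin: centre of its underside.
- bottle: Amber glass reagent bottle, 56 mm diameter, 120 mm high, loose; leave it alone. Origin: centre of its underside.
- cylinder: Glass measuring cylinder, foot 68 mm diameter, 150 mm high, loose; leave it alone. Origin: centre of its underside.
Mind the look-alikes: they are no part of the job. Several things have the shape of the basket; the one meant has the colours described above.

How it is judged:
By the outcome, as a careful person would: the job done as asked, in the order asked, and still so for the second after the job is handed in, with the robot touching nothing.
It also fails if it takes over 72 s, if anything falls off the work surface, if the arm or the gripper's body presses on something with over 40 N, if the wrist force passes 120 N, or if a joint passes its speed limit or range.

## Working session

There is one attempt and no reset: what is moved stays moved. The work goes in short steps, Python scripts to look and compute and a tool call to move; the robot and the scene stay as the last step left them, time stands still between calls to the robot, and variables do not carry over. Pictures are saved under pics/ and viewed, about 8 in all and at most 12, crops included, and the job is handed in when it is done.

Besides the shell and the picture viewer there is one more tool, called after "Emit:" as a command line: name --pt "numbers of a row" for each row, then --argument value for the rest. servo_tool: Moves the arm, as the interface text tells. Its arguments: {"type":"object","properties":{"targets":{"type":"array"},"grip":{"type":"number"},"newtons":{"type":"number"}},"required":["targets"]}

```bash
ls; mkdir -p pics; cat > h.py <<'E'
import numpy as np, cv2
from rig import sensors, grab_frame, robot
def cloud(f, pose=None):
    h,w=f["range_z"].shape
    u,v=np.meshgrid(np.arange(w),np.arange(h))
    p=cv2.undistortPoints(np.stack([u,v],-1).reshape(-1,1,2).astype(np.float64),f["K"],f["dist_coeffs"]).reshape(h,w,2)
    z=f["range_z"][...,None]
    c=np.concatenate([p*z,z],-1)
    if "R" in f: return (c-f["t"])@f["R"]   # R^T(c-t)
    T=f["T_tool_cam"]; q=c@T[:3,:3].T+T[:3,3]
    return q@np.array(pose["orientation"]).T+np.array(pose["position"])
E
python3 - <<'E'
from h import *
s=sensors.read_state(); print({k:np.round(v,3) for k,v in s.items()})
for n in ["scene","side"]:
    f=grab_frame(n); cv2.imwrite(f"pics/{n}0.png",f["color"]); np.savez(f"{n}0.npz",**f)
    C=-f["R"].T@f["t"]; print(n,C.round(3),f["R"][2].round(2))
E
```

```text
pics
{'time_s': np.float64(0.0), 'joints': array([-0.057,  0.092,  1.232,  0.   ,  1.82 , -0.057]), 'qd': array([ 0.   , -0.002,  0.001, -0.001, -0.001, -0.   ]), 'tau': array([-0.0000e+00, -4.4645e+01, -4.0645e+01,  7.0000e-02,  2.9000e-02,
       -0.0000e+00]), 'position': array([0.6  , 0.   , 0.241]), 'orientation': array([[-0.   ,  1.   , -0.002],
       [ 1.   ,  0.   ,  0.   ],
       [ 0.   , -0.002, -1.   ]]), 'wrist_force': array([-0.268, -0.516,  0.286]), 'ft_torque': array([ 0.003, -0.031,  0.012]), 'grip_width': np.float64(0.088)}
scene [1.201 0.598 1.102] [-0.51 -0.51 -0.69]
side [0.087 0.685 1.209] [ 0.31 -0.58 -0.76]
```

View pics/scene0.png

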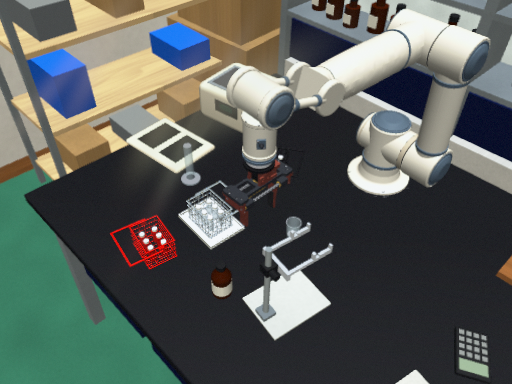

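View pics/side0.png

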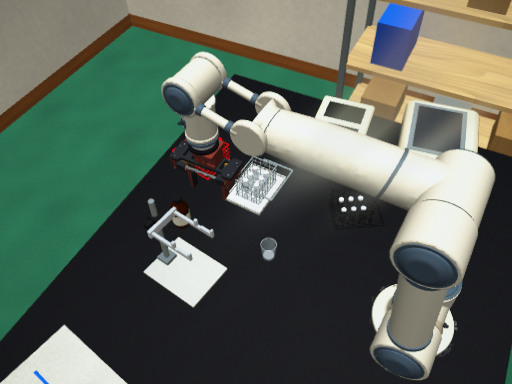

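Scene view: the steel basket sits in the white tray at (210,215), with the stand at (285,280), bottle (221,282), beaker (293,227) and cylinder (190,165). A red look-alike is at (150,240), and the side view shows a black one at (355,205).

```bash
cat > top.py <<'E'
from h import *
P=[];Cc=[]
for n in ["scene","side"]:
    f=dict(np.load(f"{n}0.npz")); X=cloud(f); ok=(f["range_z"]>0)&(X[...,2]<0.3)&(X[...,2]>-.02)
    P.append(X[ok]);Cc.append(f["color"][ok])
    # white plates on their planes
    hsv=cv2.cvtColor(f["color"],cv2.COLOR_BGR2HSV)
    for nm,(zl,zh) in dict(base=(.003,.014)).items():
        m=((hsv[...,1]<40)&(hsv[...,2]>130)&ok&(X[...,2]>zl-.004)&(X[...,2]<zh+.004)).astype(np.uint8)
        k,l,st,ce=cv2.connectedComponentsWithStats(m)
        for i in range(1,k):
            if st[i,4]>250:
                q=X[l==i][:,:2]; r=cv2.minAreaRect((q*1000).astype(np.float32)); print(n,st[i,4],np.round(r[0]),np.round(r[1]),round(r[2],1),X[l==i][:,2].mean().round(4))
P=np.concatenate(P);Cc=np.concatenate(Cc)
o=np.argsort(P[:,2]);P=P[o];Cc=Cc[o]
# x 0.3..0.9 up, y -.45...45 left ; 1px=1mm
im=np.zeros((600,800,3),np.uint8)
r=((0.95-P[:,0])*1000).astype(int);c=((0.4-P[:,1])*1000).astype(int)
ok=(r>=0)&(r<598)&(c>=0)&(c<798)
for dr in (0,1,2):
  for dc in (0,1,2):
    im[np.clip(r[ok]+dr,0,599),np.clip(c[ok]+dc,0,799)]=Cc[ok]
cv2.imwrite("pics/top.png",im)
E
python3 top.py
```

```text
scene 806 [27.  3.] [159. 214.] 8.4 0.0116
scene 960 [ 579. -230.] [190. 141.] 86.3 0.0063
scene 2877 [620. 142.] [152. 197.] 80.4 0.0086
scene 258 [560. 487.] [35. 75.] 51.1 0.0041
side 573 [ 584. -172.] [ 72. 132.] 86.5 0.0071
side 2686 [620. 140.] [152. 193.] 80.9 0.0087
side 510 [85. -5.] [158.  39.] 86.9 0.012
side 329 [-95.  -1.] [ 28. 140.] 0.9 0.0119
side 3618 [754. 481.] [317. 157.] 26.8 0.0037
```

View pics/top.png

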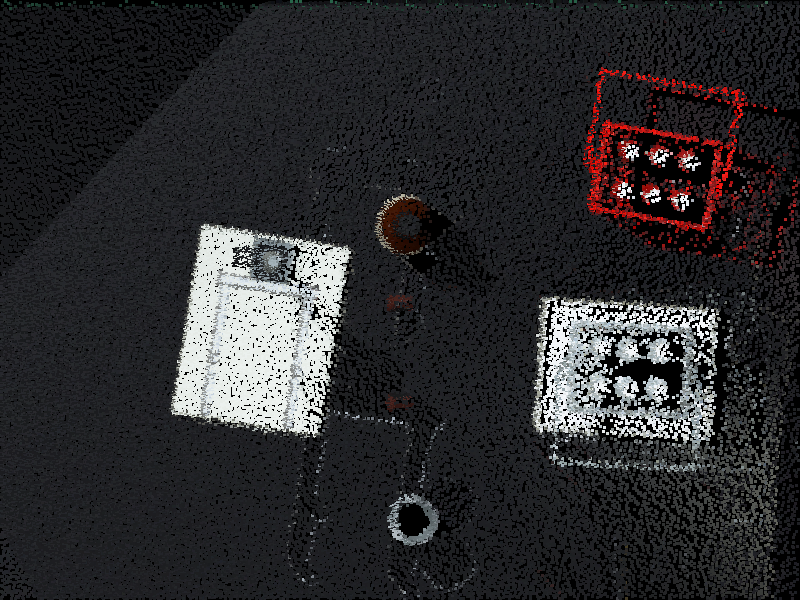

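Top view: the tray is centred at px (628,368) with the folded bar at row ~464, on the world −x side. The stand's prongs point to −x, with the bottle at (405,225) and the beaker at (413,520). Next I'll get the numbers for the bar, prongs, rod and cylinder.

```bash
cat > m.py <<'E'
from h import *
def ray(f,u,v,z):
    p=cv2.undistortPoints(np.array([[[u,v]]],float),f["K"],f["dist_coeffs"])[0,0]
    C=-f["R"].T@f["t"]; d=f["R"].T@np.array([p[0],p[1],1]); return (C+d*(z-C[2])/d[2]).round(3)
for n in ["scene","side"]:
    f=dict(np.load(f"{n}0.npz")); X=cloud(f); x,y,z=X[...,0],X[...,1],X[...,2]
    col=f["color"].max(-1)
    m=(x>.46)&(x<.525)&(y>-.33)&(y<-.13)&(z>.05)&(z<.095)
    q=X[m]; print(n,"bar pts",len(q))
    b=q[(q[:,0]<np.percentile(q[:,0],70))]
    if len(q)>20:
        h,e=np.histogram(q[:,0],bins=np.arange(.46,.53,.005)); print(h)
        # fit line x=a+b*y on lowest-x cluster
        a=np.polyfit(q[:,1],q[:,0],1)
        for _ in range(8):
            r=q[:,0]-np.polyval(a,q[:,1]); k=np.abs(r)<max(.004,0); a=np.polyfit(q[k,1],q[k,0],1)
        print(" bar",a.round(4),k.sum(),"y",np.percentile(q[k,1],[1,99]).round(3),"z",np.percentile(q[k,2],[10,50,90]).round(4))
    m=(x>.45)&(x<.75)&(y>.05)&(y<.25)&(z>.17)&(z<.3)
    q=X[m]; print(" stand pts",len(q), "z pct",np.percentile(q[:,2],[1,5,20,50,80,95,99]).round(3))
    h,e=np.histogram(q[:,2],bins=np.arange(.17,.30,.005)); print(dict(zip(e.round(3),h)))
    t=q[q[:,2]>.262]; 
    if len(t): print(" rodtop",t[:,:2].mean(0).round(3),len(t))
    for nm,(cx,cy,zl,zh) in dict(bottle=(.725,-.005,.02,.13),beaker=(.43,-.013,.045,.07)).items():
        w=X[(np.hypot(x-cx,y-cy)<.06)&(z>zl)&(z<zh)]
        if len(w): print(" ",nm,((w.max(0)+w.min(0))/2).round(3),w.max(0).round(3))
f=dict(np.load("scene0.npz")); print("cyl foot",ray(f,190,179,0.004),"top",ray(f,188,145,.15))
f=dict(np.load("side0.npz")); print("black",[ray(f,355,205,.05)])
# enlarged stand crops side by side
A=dict(np.load("scene0.npz"))["color"][215:325,235:345]; B=dict(np.load("side0.npz"))["color"][185:295,125:235]
cv2.imwrite("pics/stand.png",cv2.resize(np.hstack([A,B]),None,fx=3.6,fy=3.6,interpolation=cv2.INTER_CUBIC))
E
python3 m.py
```

```text
scene bar pts 37
[0 0 0 0 8 9 5 1 2 4 1 5 2 0]
 bar [-0.5844  0.3322] 9 y [-0.297 -0.261] z [0.0715 0.073  0.0767]
 stand pts 1141 z pct [0.188 0.194 0.202 0.209 0.216 0.256 0.271]
{np.float64(0.17): np.int64(5), np.float64(0.175): np.int64(2), np.float64(0.18): np.int64(0), np.float64(0.185): np.int64(15), np.float64(0.19): np.int64(43), np.float64(0.195): np.int64(98), np.float64(0.2): np.int64(188), np.float64(0.205): np.int64(283), np.float64(0.21): np.int64(244), np.float64(0.215): np.int64(87), np.float64(0.22): np.int64(34), np.float64(0.225): np.int64(33), np.float64(0.23): np.int64(10), np.float64(0.235): np.int64(10), np.float64(0.24): np.int64(9), np.float64(0.245): np.int64(11), np.float64(0.25): np.int64(9), np.float64(0.255): np.int64(10), np.float64(0.26): np.int64(8), np.float64(0.265): np.int64(26), np.float64(0.27): np.int64(16), np.float64(0.275): np.int64(0), np.float64(0.28): np.int64(0), np.float64(0.285): np.int64(0), np.float64(0.29): np.int64(0)}
 rodtop [0.693 0.13 ] 47
  bottle [ 0.729 -0.002  0.072] [0.756 0.024 0.124]
  beaker [ 0.433 -0.013  0.054] [0.45
[... 538 characters left out ...]
oat64(0.22): np.int64(42), np.float64(0.225): np.int64(26), np.float64(0.23): np.int64(9), np.float64(0.235): np.int64(6), np.float64(0.24): np.int64(10), np.float64(0.245): np.int64(7), np.float64(0.25): np.int64(11), np.float64(0.255): np.int64(7), np.float64(0.26): np.int64(9), np.float64(0.265): np.int64(14), np.float64(0.27): np.int64(20), np.float64(0.275): np.int64(0), np.float64(0.28): np.int64(0), np.float64(0.285): np.int64(0), np.float64(0.29): np.int64(0)}
 rodtop [0.688 0.13 ] 38
  bottle [ 0.723 -0.001  0.073] [0.75  0.026 0.125]
  beaker [ 0.429 -0.012  0.054] [0.452 0.013 0.064]
cyl foot [ 0.503 -0.431  0.004] top [ 0.497 -0.43   0.15 ]
black [array([ 0.257, -0.264,  0.05 ])]
```

View pics/stand.png

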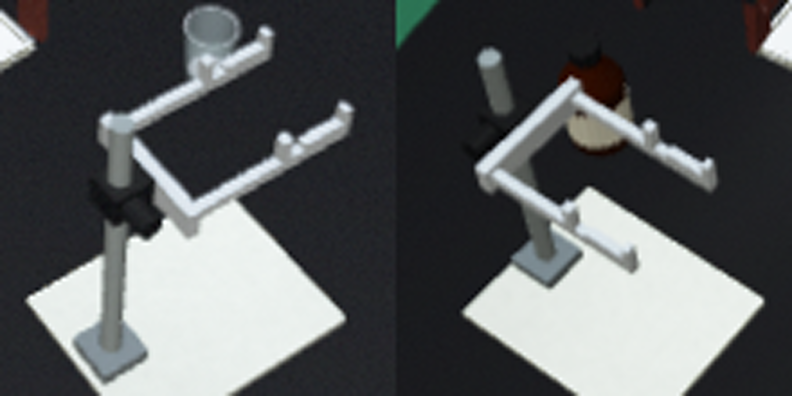

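Enlarged stand: the prongs are level with lips, notches and back stops visible. The rod top is at about (0.690, 0.130) and the yaw is about −9°. Now I'll go above the folded bar and look with the wrist camera.

Emit:
servo_tool --pt "-12 -6 2 0" --pt "-24 -12 4 0" --pt "-30 -15 5 0" --pt "-30 -15 5 0" --pt "-30 -15 5 0" --pt "-30 -15 5 0" --pt "-30 -15 5 0" --pt "-24 -13 5 0" --pt "-12 -8 4 2.5" --pt "0 0 0 0" --pt "0 0 0 0" --grip 0

```text
time_s: 1.2
position: [0.4861, -0.2216, 0.2016]
orientation: [[0.044, 0.999, 0.0], [0.999, -0.044, 0.001], [0.001, 0.0, -1.0]]
wrist_force: [-0.1, -0.2, -0.2]
grip_width: 0.0438
```

```bash
cat > w.py <<'E'
import sys
from h import *
s=sensors.read_state(); f=grab_frame("wrist"); n=sys.argv[1]
np.savez(n+".npz",**f,position=s["position"],orientation=s["orientation"])
cv2.imwrite(f"pics/{n}.png",f["color"]); print(np.round(s["position"],4),s["grip_width"],np.round(s["wrist_force"],2),s["time_s"])
print(f["T_tool_cam"].round(3))
E
python3 w.py w1
```

```text
[ 0.4861 -0.2216  0.2016] 0.04378262737955328 [-0.09 -0.18 -0.16] 1.2
[[-0.    -0.964 -0.264  0.073]
 [ 1.    -0.    -0.     0.   ]
 [-0.    -0.264  0.964 -0.144]
 [ 0.     0.     0.     1.   ]]
```

View pics/w1.png

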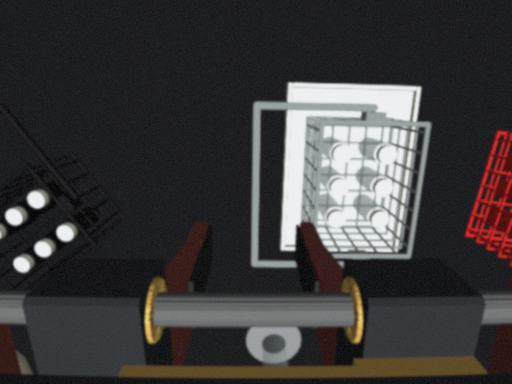

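The wrist view shows the bar as a near-vertical line at u≈257, from v=105 to 264, between the two fingers. The cylinder's foot is at (273,340).

```bash
cat > wr.py <<'E'
from h import *
def wray(n,pts,z):
    f=dict(np.load(n+".npz")); T=f["T_tool_cam"]; R=f["orientation"]
    p=cv2.undistortPoints(np.array(pts,float).reshape(-1,1,2),f["K"],f["dist_coeffs"]).reshape(-1,2)
    d=np.c_[p,np.ones(len(p))]@T[:3,:3].T@R.T; C=R@T[:3,3]+f["position"]
    return (C+d*((z-C[2])/d[:,2])[:,None]).round(4)
E
python3 - <<'E'
from wr import *
print(wray("w1",[(257,107),(259,263),(256,140),(257,200)],.071))
print("cyl foot",wray("w1",[(273,342)],.005), "basket rim",wray("w1",[(308,119),(429,124),(410,257)],.079))
f=dict(np.load("w1.npz")); X=cloud(f,f)
g=f["color"].max(-1)
for v in (130,160,190,220,250):
    u=np.arange(245,270); k=u[g[v,u]>100]; print(v,k.min() if len(k) else 0,k.max() if len(k) else 0, X[v,k].mean(0).round(4) if len(k) else "")
E
```

```text
[[ 0.4921 -0.1538  0.071 ]
 [ 0.4881 -0.2926  0.071 ]
 [ 0.4901 -0.1803  0.071 ]
 [ 0.4888 -0.2322  0.071 ]]
cyl foot [[ 0.5009 -0.4361  0.005 ]] basket rim [[ 0.532  -0.1646  0.079 ]
 [ 0.6295 -0.1723  0.079 ]
 [ 0.6235 -0.2892  0.079 ]]
130 253 259 [ 0.4905 -0.1719  0.0736]
160 253 259 [ 0.4894 -0.1965  0.074 ]
190 252 258 [ 0.4875 -0.2222  0.0743]
220 252 258 [ 0.4863 -0.2532  0.0637]
250 251 257 [ 0.4842 -0.2779  0.0742]
```

Emit:
servo_tool --pt "-1 2 6 1" --pt "0 0 15 0" --pt "0 0 25 0" --pt "0 0 28 0" --pt "0 0 25 0" --pt "0 0 16 0" --pt "0 0 10 0" --pt "0 0 5.5 0" --pt "0 0 0 0" --pt "0 0 0 0"

```text
time_s: 2.25
position: [0.4885, -0.2233, 0.0723]
orientation: [[0.061, 0.998, 0.002], [0.998, -0.061, -0.001], [-0.001, 0.002, -1.0]]
wrist_force: [-0.5, 0.5, 1.0]
grip_width: 0.0442
```

Emit:
servo_tool --pt "0 0 0 0" --pt "0 0 0 0" --pt "0 0 0 0" --pt "0 0 0 0" --pt "0 0 0 0" --pt "0 0 0 0" --pt "0 0 0 0" --pt "0 0 0 0" --grip -1 --newtons 4

```text
time_s: 3.05
position: [0.4879, -0.2231, 0.0712]
orientation: [[0.061, 0.998, -0.0], [0.998, -0.061, -0.0], [-0.0, -0.0, -1.0]]
wrist_force: [-1.3, 0.3, 1.4]
grip_width: 0.0057
```

Emit:
servo_tool --pt "0 0.5 -9.3 0" --pt "0 1.4 -9.2 0" --pt "0 2.3 -9.0 0" --pt "0 3.1 -8.8 0" --pt "0 4.0 -8.4 0" --pt "0 4.8 -8.0 0" --pt "0 5.5 -7.5 0" --pt "0 6.2 -6.9 0" --pt "0 0 0 0" --pt "0 0 0 0"

```text
time_s: 4.05
position: [0.5157, -0.225, 0.1387]
orientation: [[0.061, 0.998, -0.0], [0.998, -0.061, -0.0], [-0.001, -0.0, -1.0]]
wrist_force: [-5.6, 0.0, 4.9]
grip_width: 0.0061
```

Emit:
servo_tool --pt "0 -0.7 -0.7 0" --pt "0 0 0 0"

```text
time_s: 4.25
position: [0.5152, -0.2248, 0.1384]
orientation: [[0.061, 0.998, 0.0], [0.998, -0.061, -0.0], [0.0, 0.0, -1.0]]
wrist_force: [-0.2, -1.5, 0.4]
grip_width: 0.0056
```

```bash
python3 - <<'E'
from h import *
f=grab_frame("side"); np.savez("side1.npz",**f)
f2=grab_frame("scene"); np.savez("scene1.npz",**f2)
a=f["color"][130:240,190:330];b=f2["color"][160:270,150:290]
cv2.imwrite("pics/swing.png",cv2.resize(np.hstack([a,b]),None,fx=2.8,fy=2.8,interpolation=cv2.INTER_CUBIC))
E
```

```text
(no output)
```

View pics/swing.png

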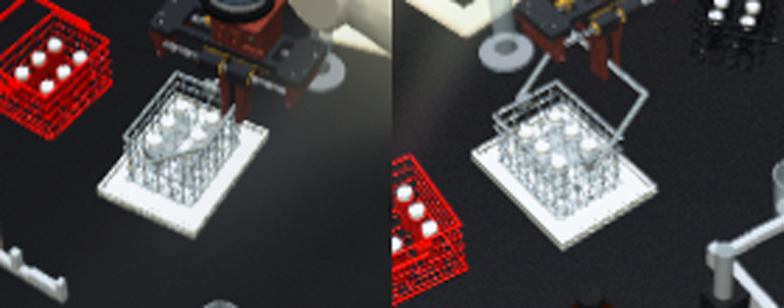

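The handle is held at about 45°, the basket stands flat in its tray, and the radial force is gone. Continuing the arc.

Emit:
servo_tool --pt "0 7.0 -6.3 0" --pt "0 7.6 -5.6 0" --pt "0 8.1 -4.8 0" --pt "0 8.5 -4.0 0" --pt "0 0 0 0"

```text
time_s: 4.85
position: [0.5477, -0.2267, 0.1607]
orientation: [[0.06, 0.998, 0.002], [0.998, -0.06, -0.001], [-0.0, 0.002, -1.0]]
wrist_force: [-1.7, 1.1, 3.7]
grip_width: 0.0058
```

Emit:
servo_tool --pt "0 8.7 -3.6 0" --pt "0 9.0 -2.7 0" --pt "0 9.2 -1.6 0" --pt "0 7.5 -0.4 0" --pt "0 0 0 0" --pt "0 0 0 0"

```text
time_s: 5.45
position: [0.5807, -0.2287, 0.1677]
orientation: [[0.061, 0.998, -0.0], [0.998, -0.061, 0.0], [-0.0, -0.0, -1.0]]
wrist_force: [1.1, -0.8, 0.9]
grip_width: 0.0061
```

Emit:
servo_tool --pt "0 0 0 0" --pt "0 0 0 0" --pt "0 0 0 0" --pt "0 0 -0.5 0" --pt "0 0 -1 0" --pt "0 0 -2 0" --pt "0 0 -3 0" --pt "0 0 -3 0" --pt "0 0 -3 0" --pt "0 0 -2 0" --pt "0 0 -1 0" --pt "0 0 0 0" --pt "0 0 0 0" --pt "0 0 0 0" --grip -1 --newtons 30

```text
time_s: 6.85
position: [0.5804, -0.2287, 0.1832]
orientation: [[0.061, 0.998, -0.0], [0.998, -0.061, 0.0], [0.0, -0.0, -1.0]]
wrist_force: [-0.6, -0.5, -3.6]
grip_width: 0.005
```

Lifted, weight about 3.5 N. Now I'll refine the stand pose from the stored clouds.

```bash
python3 - <<'E'
from h import *
R0=np.array([.690,.130])
for n in ["scene","side"]:
    f=dict(np.load(f"{n}0.npz")); X=cloud(f)
    q=X[(X[...,0]>.48)&(X[...,0]<.75)&(X[...,1]>.05)&(X[...,1]<.25)&(X[...,2]>.185)&(X[...,2]<.28)&(f["color"].max(-1)>110)]
    best=None
    psi=np.deg2rad(-9.3)
    for it in range(4):
        o=R0-.115*np.array([np.cos(psi),np.sin(psi)])
        c,s=np.cos(psi),np.sin(psi)
        L=(q[:,:2]-o)@np.array([[c,-s],[s,c]])
        pr=(L[:,0]<75)&(L[:,0]<.07)&(L[:,0]>-.05)
        sl=[np.polyfit(L[pr&(np.sign(L[:,1])==g),0],L[pr&(np.sign(L[:,1])==g),1],1) for g in(-1,1)]
        psi+=np.arctan(np.mean([a[0] for a in sl]))
    print(n,"psi",np.rad2deg(psi).round(2),"lateral",[a[1].round(4) for a in sl],"o",o.round(4))
    for g in (-1,1):
        k=np.sign(L[:,1])==g
        lip=k&(L[:,0]<-.034); 
        row=[]
        for a in np.arange(-.054,.084,.006):
            m=k&(L[:,0]>=a)&(L[:,0]<a+.006)
            row.append((round(a*1000),int(m.sum()),round(float(np.percentile(q[m,2],90))*1000) if m.sum() else 0))
        print(g,row)
    t=q[q[:,2]>.268]; print("rod",t.mean(0).round(4))
E
```

```text
scene psi -9.35 lateral [np.float64(-0.0416), np.float64(0.0422)] o [0.5765 0.1487]
-1 [(-54, 0, 0), (-48, 7, 223), (-42, 21, 224), (-36, 13, 212), (-30, 10, 212), (-24, 9, 213), (-18, 12, 212), (-12, 12, 212), (-6, 14, 211), (0, 9, 208), (6, 13, 228), (12, 25, 227), (18, 10, 207), (24, 9, 207), (30, 10, 207), (36, 11, 207), (42, 9, 206), (48, 9, 208), (54, 9, 208), (60, 11, 208), (66, 13, 208), (72, 4, 206), (78, 0, 0)]
1 [(-54, 0, 0), (-48, 8, 222), (-42, 22, 225), (-36, 12, 213), (-30, 15, 213), (-24, 10, 212), (-18, 13, 213), (-12, 13, 214), (-6, 12, 210), (0, 8, 207), (6, 18, 226), (12, 25, 227), (18, 10, 209), (24, 13, 208), (30, 13, 207), (36, 10, 208), (42, 11, 207), (48, 10, 208), (54, 12, 208), (60, 11, 207), (66, 13, 208), (72, 11, 208), (78, 8, 209)]
rod [0.6919 0.1291 0.27  ]
side psi -9.32 lateral [np.float64(-0.0418), np.float64(0.0422)] o [0.5765 0.1486]
-1 [(-54, 0, 0), (-48, 18, 225), (-42, 8, 222), (-36, 13, 213), (-30, 9, 213), (-24, 12, 214), (-18, 11, 212), (-12, 12, 213), (-6, 10, 212), (0, 9, 217), (6, 25, 226), (12, 9, 226), (18, 5, 209), (24, 11, 206), (30, 9, 209), (36, 7, 209), (42, 10, 210), (48, 10, 210), (54, 10, 209), (60, 8, 210), (66, 8, 208), (72, 8, 207), (78, 11, 209)]
1 [(-54, 1, 204), (-48, 26, 224), (-42, 9, 223), (-36, 10, 214), (-30, 15, 214), (-24, 13, 214), (-18, 8, 213), (-12, 13, 215), (-6, 8, 209), (0, 12, 226), (6, 27, 226), (12, 8, 224), (18, 6, 207), (24, 9, 208), (30, 11, 209), (36, 8, 209), (42, 9, 207), (48, 11, 209), (54, 8, 209), (60, 9, 209), (66, 9, 209), (72, 9, 208), (78, 20, 212)]
rod [0.6891 0.1303 0.2712]
```

Emit:
servo_tool --pt "0 0 -3 0" --pt "0 0 -6 0" --pt "0 0 -10 0" --pt "0 0 -12 0" --pt "0 0 -14 0" --pt "0 0 -14 0" --pt "0 0 -12 0" --pt "0 0 -10 0" --pt "0 0 -6 0" --pt "0 0 -3 0" --pt "0 0 0 0"

```text
time_s: 7.95
position: [0.5806, -0.2288, 0.2736]
orientation: [[0.061, 0.998, 0.0], [0.998, -0.061, -0.0], [0.0, 0.0, -1.0]]
wrist_force: [0.3, 0.1, -4.0]
grip_width: 0.0051
```

Both views agree: notch floor z≈0.207, origin (0.5765, 0.1486), yaw −9.35°. Now I'll carry the basket to the front of the prongs.

Emit:
servo_tool --pt "2 -0.7 0 0" --pt "4 -1.4 0 0" --pt "6 -2.1 0 0" --pt "8 -2.8 0 0" --pt "10 -3.5 0 0" --pt "12 -4.2 0 0" --pt "14 -4.9 0 0" --pt "16 -5.6 0 0" --pt "18 -6.4 0 0" --pt "20 -7.1 0 0" --pt "20 -7.1 0 0" --pt "20 -7.1 0 0" --pt "20 -7.1 0 0" --pt "20 -7.1 0 0" --pt "20 -7.1 0 0" --pt "20 -7.1 0 0" --pt "20 -7.1 0 0" --pt "20 -7.1 0 0" --pt "20 -7.1 0 0"

```text
time_s: 9.85
position: [0.4947, 0.0687, 0.2737]
orientation: [[0.06, 0.998, 0.001], [0.998, -0.06, 0.0], [0.0, 0.001, -1.0]]
wrist_force: [0.0, 0.9, -2.7]
grip_width: 0.005
```

Emit:
servo_tool --pt "18 -6.4 0 0.2" --pt "16 -5.6 0 0.4" --pt "14 -4.9 0 0.6" --pt "12 -4.2 0 0.7" --pt "10 -3.5 0 0.7" --pt "8 -2.8 0 0.7" --pt "7 -2.5 0 0.7" --pt "6 -2.1 0 0.7" --pt "4 -1.4 0 0.6" --pt "2 -0.7 0 0.5" --pt "0 0 0 0" --pt "0 0 0 0" --pt "0 0 0 0" --pt "0 0 0 0"

```text
time_s: 11.25
position: [0.4703, 0.1663, 0.2734]
orientation: [[0.162, 0.987, -0.0], [0.987, -0.162, -0.0], [-0.0, -0.0, -1.0]]
wrist_force: [0.1, -0.1, -4.3]
grip_width: 0.0051
```

```bash
cat > st.py <<'E'
from h import *
s=sensors.read_state(); p=np.array(s["position"]);R=np.array(s["orientation"])
o=np.array([.5765,.1486]);psi=np.deg2rad(-9.35);c,sn=np.cos(psi),np.sin(psi)
L=np.array([[c,sn],[-sn,c]])@(p[:2]-o)
xt=np.array([R[0,0],R[1,0]]);yt=np.array([R[0,1],R[1,1]])
print("stand-frame mm",(L*1000).round(1),"z",p[2].round(4),"yaw",np.rad2deg(np.arctan2(-R[0,0],R[1,0])).round(2),"F",np.round(s["wrist_force"],2),"t",s["time_s"])
E
python3 st.py
```

```text
stand-frame mm [-107.7    0.2] z 0.2734 yaw -9.32 F [ 0.13 -0.07 -4.25] t 11.25
```

Emit:
servo_tool --pt "0 1 2 0" --pt "0 2 4 0" --pt "0 4 6 0" --pt "0 6 6 0" --pt "0 8 6 0" --pt "0 9 4 0" --pt "0 10 3 0" --pt "0 10 2 0" --pt "0 9 0 0" --pt "0 8 0 0" --pt "0 7 0 0" --pt "0 5 0 0" --pt "0 4 0 0" --pt "0 2 0 0" --pt "0 1 0 0" --pt "0 0 0 0" --pt "0 0 0 0" --pt "0 0 0 0"

```text
time_s: 13.05
position: [0.5549, 0.1527, 0.2405]
orientation: [[0.161, 0.987, 0.0], [0.987, -0.161, 0.0], [0.0, 0.0, -1.0]]
wrist_force: [0.5, 0.1, -4.0]
grip_width: 0.0052
```

```bash
python3 st.py; python3 - <<'E'
from h import *
f=grab_frame("side");f2=grab_frame("scene")
a=f["color"][140:290,120:270];b=f2["color"][190:340,220:370]
cv2.imwrite("pics/pre.png",cv2.resize(np.hstack([a,b]),None,fx=2.6,fy=2.6,interpolation=cv2.INTER_CUBIC))
E
```

```text
stand-frame mm [-21.9   0.5] z 0.2405 yaw -9.29 F [ 0.51  0.08 -4.04] t 13.05
```

View pics/pre.png

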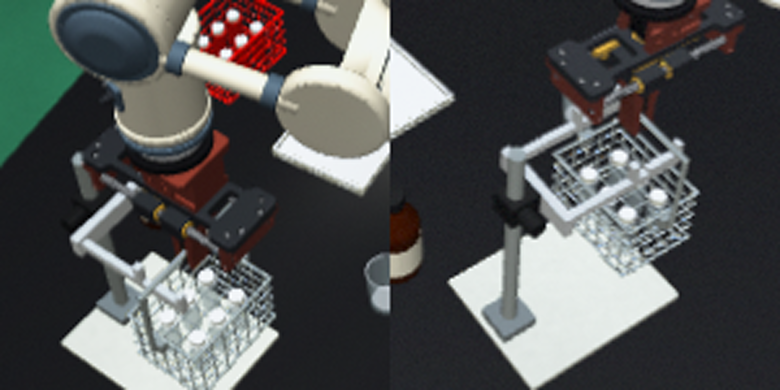

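Pre-placement view: the bar is above both prongs between lips and back stops, the handle arms are outside the prongs and the basket hangs level. Lowering to feel the run.

Emit:
servo_tool --pt "0 0 2 0" --pt "0 0 4 0" --pt "0 0 5 0" --pt "0 0 5 0" --pt "0 0 3 0" --pt "0 0 1 0" --pt "0 0 0.5 0" --pt "0 0 0.5 0" --pt "0 0 0.5 0" --pt "0 0 0 0" --pt "0 0 0 0"

```text
time_s: 14.25
position: [0.5551, 0.1526, 0.2191]
orientation: [[0.162, 0.987, 0.0], [0.987, -0.162, 0.0], [0.0, 0.0, -1.0]]
wrist_force: [-0.5, -0.0, -3.5]
grip_width: 0.0048
```

Emit:
servo_tool --pt "0 0 0.5 0" --pt "0 0 0.5 0" --pt "0 0 0 0"

```text
time_s: 14.55
position: [0.5551, 0.1526, 0.2178]
orientation: [[0.162, 0.987, -0.0], [0.987, -0.162, -0.0], [-0.0, -0.0, -1.0]]
wrist_force: [0.4, 0.3, -4.0]
grip_width: 0.0049
```

Emit:
servo_tool --pt "0 0 0.5 0" --pt "0 0 0.5 0" --pt "0 0 0 0"

```text
time_s: 14.85
position: [0.5551, 0.1526, 0.2168]
orientation: [[0.162, 0.987, -0.0], [0.987, -0.162, -0.0], [-0.0, -0.0, -1.0]]
wrist_force: [-0.1, -0.4, -4.5]
grip_width: 0.0049
```

Emit:
servo_tool --pt "0 0 0.5 0" --pt "0 0 0 0" --pt "0 0 0 0"

```text
time_s: 15.15
position: [0.5551, 0.1526, 0.2164]
orientation: [[0.162, 0.987, -0.0], [0.987, -0.162, 0.0], [0.0, -0.0, -1.0]]
wrist_force: [0.2, 0.0, -3.6]
grip_width: 0.0049
```

Emit:
servo_tool --pt "0 0 0.5 0" --pt "0 0 0 0" --pt "0 0 0 0"

```text
time_s: 15.45
position: [0.5551, 0.1526, 0.2159]
orientation: [[0.162, 0.987, -0.0], [0.987, -0.162, 0.0], [0.0, -0.0, -1.0]]
wrist_force: [-0.6, -0.7, -3.5]
grip_width: 0.0051
```

Emit:
servo_tool --pt "0 0 0.5 0" --pt "0 0 0 0" --pt "0 0 0 0"

```text
time_s: 15.75
position: [0.5552, 0.1526, 0.2158]
orientation: [[0.162, 0.987, 0.001], [0.987, -0.162, 0.0], [0.0, 0.001, -1.0]]
wrist_force: [-1.3, -0.9, -1.7]
grip_width: 0.0048
```

Contact with the run felt at TCP z≈0.2157, so home should be near 0.2107. Raising 2 mm and moving back over the notch.

Emit:
servo_tool --pt "0 0 -1 0" --pt "0 0 -1 0" --pt "0 1 0 0" --pt "0 2 0 0" --pt "0 3 0 0" --pt "0 4 0 0" --pt "0 4 0 0" --pt "0 3 0 0" --pt "0 2 0 0" --pt "0 1 0 0" --pt "0 1 0 0" --pt "0 0.5 0 0" --pt "0 0 0 0" --pt "0 0 0 0"

```text
time_s: 17.15
position: [0.5763, 0.1492, 0.2174]
orientation: [[0.162, 0.987, -0.0], [0.987, -0.162, 0.0], [0.0, -0.0, -1.0]]
wrist_force: [-0.1, 0.2, -3.9]
grip_width: 0.0049
```

```bash
python3 st.py
```

```text
stand-frame mm [-0.3  0.5] z 0.2174 yaw -9.3 F [-0.11  0.21 -3.88] t 17.15
```

Emit:
servo_tool --pt "0 0 0.5 0" --pt "0 0 0.5 0" --pt "0 0 0.5 0" --pt "0 0 0 0" --pt "0 0 0 0"

```text
time_s: 17.65
position: [0.5763, 0.1492, 0.2159]
orientation: [[0.162, 0.987, -0.0], [0.987, -0.162, -0.0], [-0.0, -0.0, -1.0]]
wrist_force: [-0.6, 0.3, -3.1]
grip_width: 0.0048
```

Emit:
servo_tool --pt "0 0 0.5 0" --pt "0 0 0.5 0" --pt "0 0 0 0" --pt "0 0 0 0"

```text
time_s: 18.05
position: [0.5763, 0.1492, 0.2149]
orientation: [[0.162, 0.987, -0.0], [0.987, -0.162, -0.0], [-0.0, -0.0, -1.0]]
wrist_force: [-0.3, -0.5, -3.2]
grip_width: 0.0049
```

Emit:
servo_tool --pt "0 0 0.5 0" --pt "0 0 0.5 0" --pt "0 0 0 0" --pt "0 0 0 0"

```text
time_s: 18.45
position: [0.5763, 0.1492, 0.2139]
orientation: [[0.162, 0.987, -0.0], [0.987, -0.162, 0.0], [-0.0, -0.0, -1.0]]
wrist_force: [0.7, -0.0, -3.3]
grip_width: 0.0046
```

Emit:
servo_tool --pt "0 0 0.5 0" --pt "0 0 0.5 0" --pt "0 0 0 0" --pt "0 0 0 0"

```text
time_s: 18.85
position: [0.5763, 0.1492, 0.2129]
orientation: [[0.162, 0.987, -0.0], [0.987, -0.162, -0.0], [-0.0, -0.0, -1.0]]
wrist_force: [-0.0, -0.7, -4.5]
grip_width: 0.0047
```

Emit:
servo_tool --pt "0 0 0.5 0" --pt "0 0 0.5 0" --pt "0 0 0 0" --pt "0 0 0 0"

```text
time_s: 19.25
position: [0.5763, 0.1492, 0.2119]
orientation: [[0.162, 0.987, -0.0], [0.987, -0.162, -0.0], [-0.0, -0.0, -1.0]]
wrist_force: [-0.1, 0.3, -2.9]
grip_width: 0.0046
```

Inside the notch now, nearly home. Going down in half-millimetre steps.

Emit:
servo_tool --pt "0 0 0.5 0" --pt "0 0 0 0" --pt "0 0 0 0"

```text
time_s: 19.55
position: [0.5763, 0.1491, 0.2114]
orientation: [[0.162, 0.987, -0.0], [0.987, -0.162, -0.0], [-0.0, -0.0, -1.0]]
wrist_force: [-0.1, -0.1, -4.4]
grip_width: 0.0051
```

Emit:
servo_tool --pt "0 0 0.5 0" --pt "0 0 0 0" --pt "0 0 0 0"

```text
time_s: 19.85
position: [0.5763, 0.1492, 0.211]
orientation: [[0.162, 0.987, 0.0], [0.987, -0.162, -0.0], [-0.0, 0.0, -1.0]]
wrist_force: [-0.7, -0.2, -4.1]
grip_width: 0.005
```

Emit:
servo_tool --pt "0 0 0.3 0" --pt "0 0 0 0" --pt "0 0 0 0"

```text
time_s: 20.15
position: [0.5763, 0.1492, 0.2109]
orientation: [[0.162, 0.987, 0.0], [0.987, -0.162, 0.0], [0.0, 0.0, -1.0]]
wrist_force: [0.0, -0.4, -2.8]
grip_width: 0.0051
```

Emit:
servo_tool --pt "0 0 0.3 0" --pt "0 0 0 0" --pt "0 0 0 0"

```text
time_s: 20.45
position: [0.5764, 0.1491, 0.2108]
orientation: [[0.162, 0.987, 0.001], [0.987, -0.162, 0.0], [0.0, 0.001, -1.0]]
wrist_force: [-1.1, -0.5, -0.0]
grip_width: 0.0052
```

Emit:
servo_tool --pt "0 0 0.2 0" --pt "0 0 0 0" --pt "0 0 0 0"

```text
time_s: 20.75
position: [0.5764, 0.1491, 0.2107]
orientation: [[0.162, 0.987, 0.001], [0.987, -0.162, 0.0], [0.0, 0.001, -1.0]]
wrist_force: [-1.9, -0.5, 2.8]
grip_width: 0.0049
```

The prongs carry the full weight, exactly 5 mm below the run. Easing the force, softening the grip, then opening.

Emit:
servo_tool --pt "0 0 -0.2 0" --pt "0 0 0 0" --pt "0 0 0 0" --pt "0 0 0 0" --grip -1 --newtons 4

```text
time_s: 21.15
position: [0.5766, 0.1492, 0.2106]
orientation: [[0.162, 0.987, 0.001], [0.987, -0.162, 0.0], [0.0, 0.001, -1.0]]
wrist_force: [0.2, -0.3, 2.8]
grip_width: 0.0058
```

Emit:
servo_tool --pt "0 0 0 0" --pt "0 0 0 0" --pt "0 0 0 0" --pt "0 0 0 0" --pt "0 0 0 0" --pt "0 0 0 0" --grip -0.4

```text
time_s: 21.75
position: [0.5763, 0.1492, 0.2102]
orientation: [[0.162, 0.987, -0.0], [0.987, -0.162, 0.0], [0.0, -0.0, -1.0]]
wrist_force: [0.5, 0.5, 0.1]
grip_width: 0.0263
```

```bash
python3 st.py; python3 - <<'E'
from h import *
f=grab_frame("side");f2=grab_frame("scene")
a=f["color"][140:290,120:270];b=f2["color"][190:340,220:370]
cv2.imwrite("pics/open.png",cv2.resize(np.hstack([a,b]),None,fx=2.6,fy=2.6,interpolation=cv2.INTER_CUBIC))
E
```

```text
stand-frame mm [-0.3  0.5] z 0.2102 yaw -9.3 F [0.51 0.5  0.05] t 21.75
```

View pics/open.png

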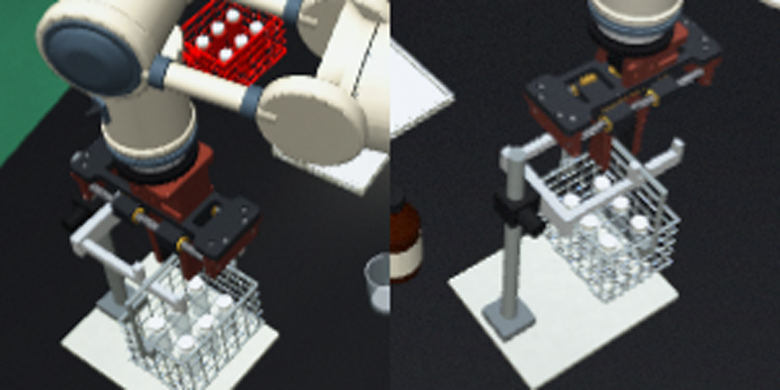

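Fingers are open, the wrist load is zero, and the basket hangs level with its bar in the notches. Now I'll rise straight up clear and check.

Emit:
servo_tool --pt "0 0 -1 0" --pt "0 0 -3 0" --pt "0 0 -5 0" --pt "0 0 -8 0" --pt "0 0 -12 0" --pt "0 0 -16 0" --pt "0 0 -20 0" --pt "0 0 -20 0" --pt "0 0 -20 0" --pt "0 0 -15 0" --pt "0 0 -8 0" --pt "0 0 0 0" --pt "0 0 0 0" --pt "0 0 0 0" --pt "0 0 0 0" --pt "0 0 0 0" --pt "0 0 0 0" --pt "0 0 0 0"

```text
time_s: 23.65
position: [0.5763, 0.1492, 0.3382]
orientation: [[0.162, 0.987, -0.0], [0.987, -0.162, -0.0], [-0.0, -0.0, -1.0]]
wrist_force: [-0.2, 0.1, -0.0]
grip_width: 0.0262
```

```bash
python3 st.py; python3 - <<'E'
from h import *
o=np.array([.5765,.1486]);psi=np.deg2rad(-9.35);c,sn=np.cos(psi),np.sin(psi)
ims=[]
for n,(r,q) in dict(side=(140,120),scene=(190,220)).items():
    f=grab_frame(n); X=cloud(f); ims.append(f["color"][r:r+150,q:q+150])
    L=(X[...,:2]-o)@np.array([[c,-sn],[sn,c]]); z=X[...,2]
    m=(abs(L[...,1])<.036)&(L[...,0]>-.045)&(L[...,0]<.03)&(z>.185)&(z<.24)
    print(n,"bar mid",m.sum(),np.median(L[m],0).round(4),np.median(z[m]).round(4))
    for g in(-1,1):
        k=(L[...,1]*g>.05)&(L[...,1]*g<.068)&(abs(L[...,0])<.04)&(z>.2)&(z<.24)
        if k.sum(): print("  end",g,k.sum(),np.median(L[k],0).round(4),np.median(z[k]).round(4))
cv2.imwrite("pics/fin.png",cv2.resize(np.hstack(ims),None,fx=2.6,fy=2.6,interpolation=cv2.INTER_CUBIC))
E
```

```text
stand-frame mm [-0.3  0.5] z 0.3382 yaw -9.3 F [-0.2   0.05 -0.04] t 23.65
side bar mid 78 [-0.0023  0.0007] 0.2121
  end -1 21 [-0.0027 -0.0614] 0.2117
  end 1 19 [-0.0021  0.0588] 0.2114
scene bar mid 49 [ 0.0011 -0.0046] 0.2109
  end -1 12 [ 0.0016 -0.0653] 0.2092
  end 1 17 [0.0013 0.0601] 0.2126
```

View pics/fin.png

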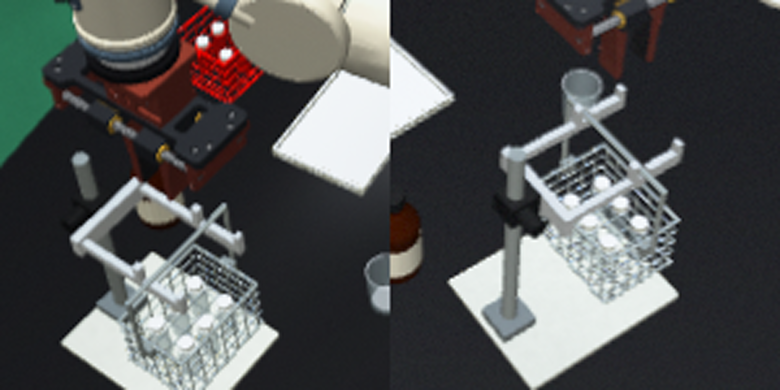

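The basket hangs level, with the bar in both notches (x within ±2.5 mm, z≈0.211 at both ends). The gripper is clear.

```bash
python3 -c "
from rig import robot
print(robot.job_done())"
```

```text
the job is handed in; nothing more can be done
None
```

The basket is hanging on the drip stand by its handle, with the bar in the notches of both prongs, and the job is handed in at about 24 s of the 72 s allowed.

- **Handle and lift:** I gripped the folded bar lightly, swung it up along its arc and lifted the basket out by it (about 4 N). Halfway up the swing I was slightly off the arc and pressed with about 7 N. Moving 1 mm outward cleared it, and a picture showed the basket still standing flat in its tray.
- **Hanging:** I felt the prongs' level run at TCP height 0.2157 m. Over the notch I lowered in steps of 0.5 mm or less until the prongs carried the full weight at 0.2107 m, 5 mm lower as the stand's shape predicts. The most I pressed down was about 3 N before opening the fingers.
- **Last checks:**
  - The wrist load was zero and the gripper was clear, about 13 cm above the bar.
  - Both ends of the bar measured within about 3 mm of the notch centre, at heights of 0.209–0.213 m. The two cameras differed by about 3–4 mm in the bar's fore-aft position, roughly the ±2 mm calibration error of each.
  - The beaker and bottle looked undisturbed in the last pictures. The cylinder was outside those views, but the path stayed well away from it.

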